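# Swing the culture dish over the lens and press the shutter

## Robot

A 6-joint arm with a two-finger parallel gripper is mounted at the origin on the work surface. World frame = base frame: x ahead of the robot, y to its left, z up, the work surface at z = 0. Lengths are in m, angles in degrees, forces in N, time in s.
With the tool pointing down it reaches from about 0.4 to 0.825 m from the base axis. Payload 7 kg.
Tool frame: the origin (TCP) lies between the finger pads; the fingertips stand 19 mm ahead of it and the grasp point (between the pads) is the TCP (r.finger_overhang is the distance from the TCP to the fingertips, in m); z points along the fingers, y is the direction in which the jaws open and shut (so a half turn about z gives the same grasp; the last joint's range is limited). The gripper opens to 88 mm and grips with 3 to 60 N. Pads are 19 mm wide; open, the fingers measure 130 mm over their backs; the gripper's body (78 mm by 193 mm) begins 47 mm behind the grasp point.
Start: joints at [92.481, 20.546, 0.682, 0, -70.136, -16.507], TCP at [0.164, 0.655, 0.246] pointing down, gripper open.
Joint ranges: [-176.03, 176.03], [-82.01, 121.73], [-58.28, 71.71], [-173.87, 95.51], [-174.79, -0.11], [-173.66, 173.66]. Speed limits (degrees/s): [136.94, 136.94, 172.46, 180, 180, 180].

## Interface

Orientations are given as [roll, pitch, yaw] about the fixed x, y, z axes, in that order (R = Rz(yaw) Ry(pitch) Rx(roll)).
In Python, from plant import r, optics gives the robot as it stands. The module is installed in compiled form; this text tells all that it offers.
- The arm moves only by the tool step_arm, never from a script. Its argument "increments" is a list of rows, each an object of numbers: "tx", "ty", "tz": the shift along the world's x, y, z in mm; "ax", "ay", "az": the turn, a rotation vector about the world's x, y, z in degrees; "claw": the gripper command: -1 is shut, 1 is fully open, values between are in proportion. In form: [{"tx": .., "ty": .., "tz": .., "ax": .., "ay": .., "az": .., "claw": ..}, ...]. A call has 1 to 12 rows; each row shifts and turns the commanded pose from where the row before left it; what a row does not reach is not made up. A row lasts 1/10 s, in which the tool goes at most 50 mm and 8.59 degrees, less where a joint would pass 70% of its speed; a pose out of reach is approached as far as the arm can. A call with a gripper value outside its range is refused whole. The fingers move at their own pace and stop on an object; "newtons" is the grip in N (left out, the last holds). Time passes only in rows, so rows that do not move let the fingers close. It gives the time, the measured TCP pose, the force and the opening at its end, in the units of the state.
- r.get_state(): the state, without advancing time (a new reading comes with each control period).
- optics.capture(name): name is "scene" or "side" or "wrist"; returns a dict with "image" (480x640x3 uint8, blue, green, red), "depth" (480x640 float32, m along the optical axis (not along the pixel's ray), 0 where there is no reading), "fx", "fy", "cx", "cy" (pixels), "R" (3x3) and "t" (3): a world point X has camera coordinates R X + t. Camera axes: x right, y down, z forward; pixel columns grow to the right and rows downward; lengths in m; the calibration is good to about 2 mm. A picture is of the moment at which its call begins.
- r.close_job(): hands the job in, once; it reports no verdict.
The state is a dict: "time_s": time; "joints": joint angles; "qd": joint speeds; "joint_torque": joint torques, N m; "tcp_pos": TCP position; "eef_rot": TCP orientation; "contact_force": force on the tool from outside, world axes, zero at the start; "moment": the same for the moment, N m; "gripper_width": finger opening in m.
Only numpy, scipy, OpenCV 4.12 (cv2) and the standard library are available. Lean on these libraries where they do the work, as an engineer would, in place of code of your own. Each camera call takes 0.05 s, during which the arm holds its last target. There are 200 camera calls.

## Task

Push on an arm of the dish carousel with one fingertip and turn it gently until the culture dish on it stands centred over the round upward-looking lens (not over the flat warming block); then press the round shutter button on its grey box all the way down and let go of it, so that the picture is taken with the dish in place. Only touch and push: do not grasp or lift the carousel, and leave the jar, the stack of dishes and the steel weight where they stand.

Things in the scene. Friction and masses are not known exactly. Their poses are not given: they have to be found in the camera images.
- carousel: Three-armed aluminium wheel on an upright spindle. Origin on the axis, 43 mm above the table; x along the dish arm, z up. Hub 60 mm across, 43 to 67 mm high. Three arms 120 degrees apart: bars 14 mm wide, from 45 to 65 mm above the table. Steady friction 0.2 N m (2 N at 100 mm), no spring or catch; stays where left. Resting loosely on the spindle, it could be lifted off, which must not happen.
- hub_top (a point): Top of the hub's 24 mm cap, on the spindle axis, 75 mm above the table. Fixed pedestal under the hub: foot 110 mm across and 8 mm high, column at most 80 mm across. Below the arms it is open elsewhere, except over lens and block. The dish starts on the robot's side; the wheel turns either way, with stops well past lens and block.
- dish (a point): Centre of the top of the clear lidded dish, 125 mm from the axis, 67 mm above the table. Lid 62 mm across, dish clipped into a round holder 68 mm across at the end of the dish arm, whose bare bar runs from 30 to 91 mm from the axis.
- spoke_left (a point): Point on top of the plain arm at +120 degrees (anticlockwise from above) from the dish arm, on its centre line, 100 mm from the axis, 65 mm above the table. The arm ends in an upright round knob 24 mm across, centred 130 mm from the axis, as high as the bar.
- spoke_right (a point): The same point on the other plain arm, at -120 degrees from the dish arm.
- lens_top (a point): Centre of the top of the fixed upward-looking lens, 34 mm above the table: round stepped barrel (48 mm across up to 24 mm, then black, 36 mm across) on a black square base 72 mm wide, 12 mm high. It lies 125 mm from the carousel's axis, to the left or right, so that the dish passes exactly over it.
- warm_block: Flat square aluminium warming block 80 x 80 x 22 mm, fixed, on the carousel's other side, also 125 mm from the axis. Origin: centre of its underside. Not the place for the dish.
- shutter (a joint): Travel of the round push button in m: 0 up, 0.006 fully down (fully down takes 4 N; it springs back by itself). It counts as pressed beyond 0.0045.
- shutter_top (a point): Centre of the top of the button, 30 mm across, 54 mm above the table when up, 48 when fully down, pressed straight down. Black collar round it 46 mm across, 44 mm above the table, on a fixed grey box 85 x 85 x 32 mm, to the left or right of the carousel.
- jar: Loose amber glass jar with white cap, 56 mm across, 75 mm high; origin at the centre of its underside. A bystander, across the carousel from the shutter box.
- dishes: Loose stack of four dishes, 60 mm across, 55 mm high, beyond and to one side of the carousel; origin at the centre of its underside. A bystander.
- weight: Loose turned steel weight, disc 84 mm across with an upright 28 mm stem, 58 mm high, beyond and to one side of the carousel; origin at the centre of its underside. A bystander.
There are look-alikes about, which are no part of the job. Leave any blue or yellow look-alike of the part that bears shutter alone. Of the things that look like the part that bears lens_top, take the one that is farthest to the robot's right at the start.

How it is judged:
By the outcome, as a careful person would: the job done as asked, in the order asked, and still so for the second after the job is handed in, with the robot touching nothing.
It also fails if it takes over 48 s, if anything falls off the work surface, if the arm or the gripper's body presses on something with over 40 N, if the wrist force passes 120 N, or if a joint passes its speed limit or range.

## Working session

There is one attempt and no reset: what is moved stays moved. The work goes in short steps, Python scripts to look and compute and a tool call to move; the robot and the scene stay as the last step left them, time stands still between calls to the robot, and variables do not carry over. Pictures are saved under pics/ and viewed, about 8 in all and at most 12, crops included, and the job is handed in when it is done.

Besides the shell and the picture viewer there is one more tool, called after "Request:" as name(argument=value, ...) on one line, values as JSON. step_arm: Moves the arm, as the interface text tells. Its arguments: {"type":"object","properties":{"increments":{"type":"array","items":{"type":"object","properties":{"tx":{"type":"number"},"ty":{"type":"number"},"tz":{"type":"number"},"ax":{"type":"number"},"ay":{"type":"number"},"az":{"type":"number"},"claw":{"type":"number"}}}},"newtons":{"type":"number"}},"required":["increments"]}

```bash
mkdir -p pics; cat > h.py <<'E'
from plant import r, optics
import numpy as np, cv2
def cap(n,save=None):
    c=optics.capture(n)
    if save: cv2.imwrite('pics/'+save,c['image'])
    return c
def ray(c,u,v,z):
    d=c['R'].T@np.array([(u-c['cx'])/c['fx'],(v-c['cy'])/c['fy'],1]); o=-c['R'].T@c['t']
    return o+d*(z-o[2])/d[2]
def proj(c,X):
    p=c['R']@np.array(X)+c['t']; return c['fx']*p[0]/p[2]+c['cx'],c['fy']*p[1]/p[2]+c['cy']
def cloud(c):
    v,u=np.mgrid[:480,:640]; d=c['depth']
    P=np.stack([(u-c['cx'])/c['fx']*d,(v-c['cy'])/c['fy']*d,d],-1)
    return (P-c['t'])@c['R']
E
python3 - <<'E'
from h import *
for n in('scene','side'):
    c=cap(n,n+'0.png'); np.savez(n+'0.npz',**c)
    print(n,-c['R'].T@c['t'],c['R'][2],c['fx'])
print(r.get_state())
E
```

```text
scene [1.24760838 0.38447985 0.86277221] [-0.56595906 -0.41446865 -0.7126753 ] 533.6332822096665
side [ 0.5364771  -0.98173457  1.0217391 ] [ 0.05329887  0.69570663 -0.71634594] 519.9707193515533
{'time_s': 0.1, 'joints': array([ 9.24826178e+01,  2.05883543e+01,  6.40780405e-01, -1.89809545e-02,
       -7.01375958e+01, -1.65050241e+01]), 'qd': array([-0.13288782, -0.10949128,  0.20489908,  0.11721533, -0.0073539 ,
       -0.0212271 ]), 'joint_torque': array([-1.14636037e-03, -5.84160197e+01,  2.93752617e+01,  7.01575130e+00,
        1.01533189e-02, -4.96433904e-05]), 'tcp_pos': array([0.1634919 , 0.65448064, 0.24471426]), 'eef_rot': array([ 1.79913270e+02, -7.08994059e-03, -1.40288632e+01]), 'contact_force': array([-0.74195999,  0.48436334,  0.01815159]), 'moment': array([ 0.02309724, -0.00229814,  0.03919289]), 'gripper_width': 0.08741760110977974}
```

View pics/scene0.png

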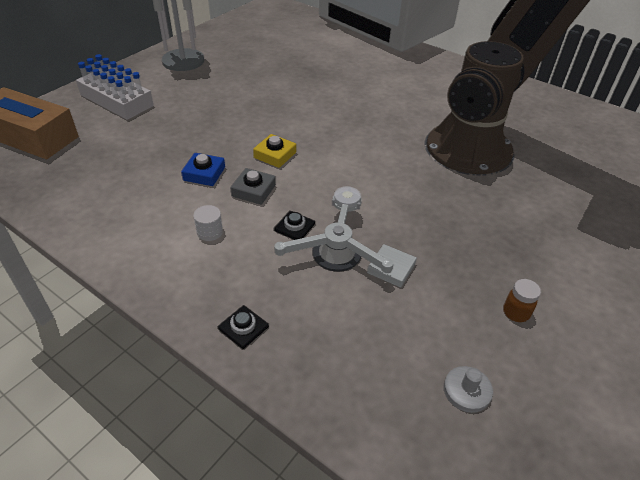

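View pics/side0.png

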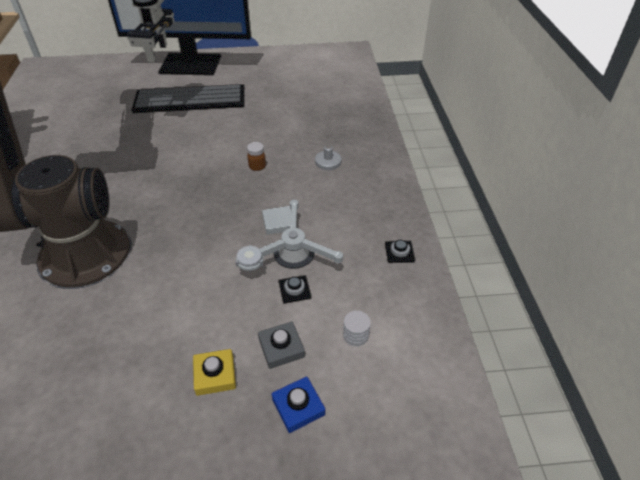

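Scene view: hub cap (338,231), dish (347,194), spokes' knobs (280,248) and (387,264), lens (294,218), grey shutter (253,177), second lens (242,320). Side view: hub (293,236), dish (249,255), lens (294,285), shutter (281,338), stack (357,325); block and jar are on the far side.

```bash
python3 - <<'E'
from h import *
S=dict(np.load('scene0.npz'));D=dict(np.load('side0.npz'))
for n,z,a,b in [('hub',.075,(338,229),(293,234)),('dish',.067,(347,194),(249,255)),('knobA',.065,(280,245),(339,256)),('knobB',.065,(387,263),(294,204)),
 ('lens',.034,(295,217),(294,283)),('lens2',.034,(242,318),(400,245)),('shut',.054,(253,175),(281,337)),('block',.022,(393,263),(277,216)),('stack',.055,(208,214),(357,319)),('jar',.075,(526,289),(256,148)),('weight',.058,(473,375),(328,149))]:
    print(n,ray(S,*a,z).round(4)[:2],ray(D,*b,z).round(4)[:2])
# cloud-based refinement
for c,nm in((S,'scene'),(D,'side')):
    P=cloud(c); hub=ray(c,*((338,229) if nm=='scene' else (293,234)),.075)
    z=P[...,2]; d=np.hypot(P[...,0]-hub[0],P[...,1]-hub[1]); ok=c['depth']>0
    m=ok&(d<.03)&(z>.071); print(nm,'cap',P[m].mean(0).round(4),m.sum())
    m=ok&(d<.17)&(d>.04)&(z>.057)&(z<.075)
    n,l,s,ce=cv2.connectedComponentsWithStats(m.astype('uint8'))
    for i in range(1,n):
        if s[i,4]>30:
            q=P[l==i]; print(s[i,4],ce[i].round(),q.mean(0).round(4),np.degrees(np.arctan2(q[:,1].mean()-hub[1],q[:,0].mean()-hub[0])).round(1))
E
```

```text
hub [ 0.5564 -0.0562] [ 0.5583 -0.0554]
dish [ 0.4418 -0.1117] [ 0.4458 -0.1099]
knobA [ 0.6621 -0.1287] [ 0.6671 -0.1321]
knobB [0.5666 0.0738] [0.5681 0.0682]
lens [ 0.5494 -0.179 ] [ 0.5518 -0.1819]
lens2 [ 0.8337 -0.0809] [ 0.8336 -0.0813]
shut [ 0.5127 -0.3385] [ 0.514  -0.3461]
block [0.5219 0.0672] [0.5194 0.0705]
stack [ 0.6802 -0.3226] [ 0.6857 -0.315 ]
jar [0.4663 0.3246] [0.4681 0.3199]
weight [0.6908 0.3244] [0.6879 0.3165]
scene cap [ 0.5583 -0.0546  0.075 ] 84
551 [346. 199.] [ 0.4576 -0.1035  0.0668] -154.4
379 [297. 243.] [ 0.6348 -0.106   0.0644] -32.4
387 [372. 255.] [0.5658 0.0377 0.0643] 84.3
side cap [ 0.5571 -0.0565  0.075 ] 72
170 [294. 212.] [0.5652 0.037  0.0654] 85.8
554 [254. 254.] [ 0.4579 -0.1057  0.0664] -153.4
261 [325. 250.] [ 0.6358 -0.109   0.0645] -34.7
```

Request:
step_arm(increments=[{"tx": 23, "ty": -40, "az": -1, "claw": -1}, {"tx": 23, "ty": -40, "az": -1, "claw": -1}, {"tx": 23, "ty": -40, "az": -1, "claw": -1}, {"tx": 23, "ty": -40, "az": -1, "claw": -1}, {"tx": 23, "ty": -40, "az": -1, "claw": -1}, {"tx": 23, "ty": -40, "az": -1, "claw": -1}, {"tx": 23, "ty": -40, "az": -1, "claw": -1}, {"tx": 23, "ty": -40, "az": -1, "claw": -1}, {"tx": 23, "ty": -40, "az": -1, "claw": -1}, {"tx": 23, "ty": -40, "az": -1, "claw": -1}], newtons=20)

```text
$.increments[0]: bad value
```

Request:
step_arm(increments=[{"tx": 22, "ty": -40, "az": -2}, {"tx": 22, "ty": -40, "az": -2}, {"tx": 22, "ty": -40, "az": -2}, {"tx": 22, "ty": -40, "az": -2}, {"tx": 22, "ty": -40, "az": -2}, {"tx": 22, "ty": -40}, {"tx": 22, "ty": -40}, {"tx": 22, "ty": -40}, {"tx": 22, "ty": -40}, {"tx": 22, "ty": -40}, {}])

```text
$.increments[0]: bad value
```

```bash
python3 - <<'E'
from h import *
c=cap('wrist','w1.png'); np.savez('w1.npz',**c)
s=r.get_state();print(s['tcp_pos'],s['eef_rot'],s['joints'],s['contact_force'])
P=cloud(c);z=P[...,2];d=np.hypot(P[...,0]-.5577,P[...,1]+.0557)
m=(c['depth']>0)&(z>.071)&(z<.079)&(d<.03);print('cap',P[m].mean(0) if m.any() else 0,m.sum())
E
```

```text
[0.16354251 0.65453129 0.244861  ] [ 1.79928970e+02 -7.67896446e-03 -1.40306098e+01] [ 9.24807353e+01  2.05801283e+01  6.45660852e-01 -1.36359933e-02
 -7.01358161e+01 -1.65067085e+01] [0.1599292  0.00458881 0.17841419]
cap 0 0
```

View pics/w1.png

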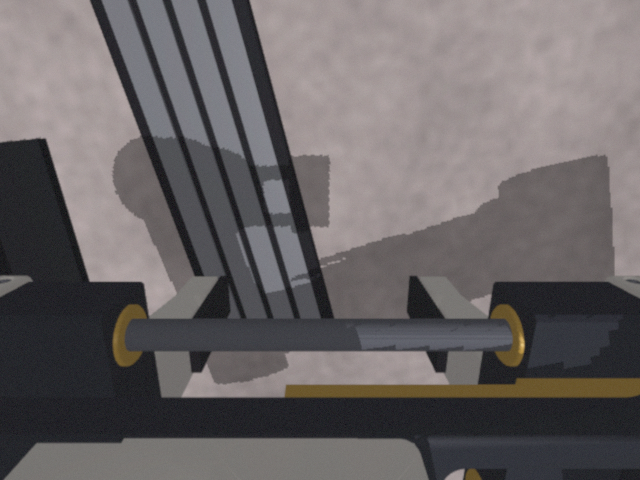

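The wrist view only shows the open fingers over the table; the move was refused, probably because every key is required. I'll resend it with full rows.

Request:
step_arm(increments=[{"tx": 23, "ty": -40, "tz": 0, "ax": 0, "ay": 0, "az": -1, "claw": -1}, {"tx": 23, "ty": -40, "tz": 0, "ax": 0, "ay": 0, "az": -1, "claw": -1}, {"tx": 23, "ty": -40, "tz": 0, "ax": 0, "ay": 0, "az": -1, "claw": -1}, {"tx": 23, "ty": -40, "tz": 0, "ax": 0, "ay": 0, "az": -1, "claw": -1}, {"tx": 23, "ty": -40, "tz": 0, "ax": 0, "ay": 0, "az": -1, "claw": -1}, {"tx": 23, "ty": -40, "tz": 0, "ax": 0, "ay": 0, "az": -1, "claw": -1}, {"tx": 23, "ty": -40, "tz": 0, "ax": 0, "ay": 0, "az": -1, "claw": -1}, {"tx": 23, "ty": -40, "tz": 0, "ax": 0, "ay": 0, "az": -1, "claw": -1}, {"tx": 23, "ty": -40, "tz": 0, "ax": 0, "ay": 0, "az": -1, "claw": -1}, {"tx": 23, "ty": -40, "tz": 0, "ax": 0, "ay": 0, "az": -1, "claw": -1}], newtons=20)

```text
time_s: 1.15
tcp_pos: [0.394, 0.253, 0.2457]
eef_rot: [-180.0, -0.0, -24.0]
contact_force: [1.4, 0.8, 0.0]
gripper_width: 0.0132
```

Request:
step_arm(increments=[{"tx": 22, "ty": -40, "tz": 0, "ax": 0, "ay": 0, "az": -1, "claw": -1}, {"tx": 22, "ty": -40, "tz": 0, "ax": 0, "ay": 0, "az": -1, "claw": -1}, {"tx": 22, "ty": -40, "tz": 0, "ax": 0, "ay": 0, "az": -1, "claw": -1}, {"tx": 22, "ty": -40, "tz": 0, "ax": 0, "ay": 0, "az": -1, "claw": -1}, {"tx": 22, "ty": -40, "tz": 0, "ax": 0, "ay": 0, "az": -1, "claw": -1}, {"tx": 22, "ty": -40, "tz": 0, "ax": 0, "ay": 0, "az": -1, "claw": -1}, {"tx": 22, "ty": -40, "tz": 0, "ax": 0, "ay": 0, "az": -1, "claw": -1}, {"tx": 22, "ty": -40, "tz": 0, "ax": 0, "ay": 0, "az": -1, "claw": -1}, {"tx": 22, "ty": -40, "tz": 0, "ax": 0, "ay": 0, "az": -1, "claw": -1}, {"tx": 22, "ty": -40, "tz": 0, "ax": 0, "ay": 0, "az": -1, "claw": -1}, {"tx": 0, "ty": 0, "tz": 0, "ax": 0, "ay": 0, "az": 0, "claw": -1}])

```text
time_s: 2.25
tcp_pos: [0.6149, -0.1495, 0.244]
eef_rot: [179.9, 0.1, -34.3]
contact_force: [-0.8, 0.7, -0.5]
gripper_width: 0.0003
```

```bash
python3 - <<'E'
from h import *
c=cap('wrist','w2.png'); np.savez('w2.npz',**c)
s=r.get_state();print(s['tcp_pos'],s['eef_rot'],s['joints'],s['contact_force'])
P=cloud(c);z=P[...,2];d=np.hypot(P[...,0]-.5577,P[...,1]+.0557)
m=(c['depth']>0)&(z>.071)&(z<.079)&(d<.03);print('cap',P[m].mean(0) if m.any() else 0,m.sum())
print([proj(c,x) for x in [(.5577,-.0557,.075),(.6406,-.1116,.065),(.55,-.18,.034)]])
E
```

```text
[ 0.61385449 -0.14762932  0.24403329] [ 1.79920999e+02  9.97934975e-02 -3.42517496e+01] [ 4.16274154e+00  1.66031155e+01 -5.20721719e+00 -1.14302596e-04
 -6.83169459e+01  5.15856200e+01] [-0.45710554  0.35041249 -0.27111146]
cap 0 0
[(np.float64(270.9749778775614), np.float64(317.12967176841255)), (np.float64(267.54818546991174), np.float64(215.80444342050546)), (np.float64(376.21206191313706), np.float64(242.3925322707772))]
```

View pics/w2.png

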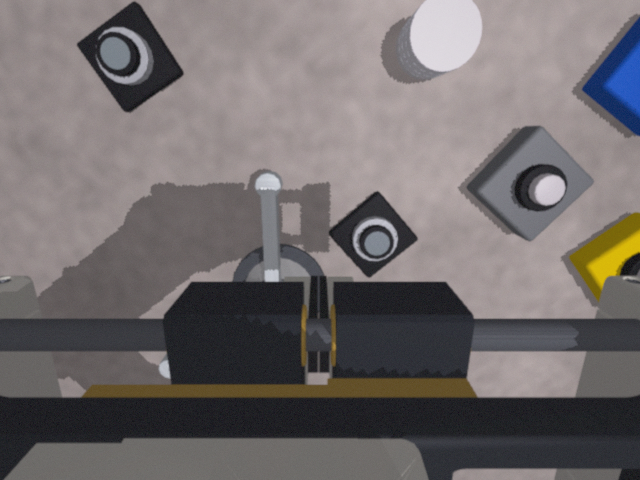

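Wrist view: bar at (268,216) and lens at (376,242), both where the estimates project. Descending.

Request:
step_arm(increments=[{"tx": 0, "ty": -2, "tz": -40, "ax": 0, "ay": 0, "az": 0, "claw": -1}, {"tx": 0, "ty": 0, "tz": -40, "ax": 0, "ay": 0, "az": 0, "claw": -1}, {"tx": 0, "ty": 0, "tz": -40, "ax": 0, "ay": 0, "az": 0, "claw": -1}, {"tx": 0, "ty": 0, "tz": -30, "ax": 0, "ay": 0, "az": 0, "claw": -1}, {"tx": 0, "ty": 0, "tz": -15, "ax": 0, "ay": 0, "az": 0, "claw": -1}, {"tx": 0, "ty": 0, "tz": -10, "ax": 0, "ay": 0, "az": 0, "claw": -1}, {"tx": 0, "ty": 0, "tz": 0, "ax": 0, "ay": 0, "az": 0, "claw": -1}])

```text
time_s: 3.0
tcp_pos: [0.6128, -0.1464, 0.0695]
eef_rot: [179.9, 0.1, -34.0]
contact_force: [0.1, -1.1, 0.9]
gripper_width: 0.0006
```

```bash
python3 - <<'E'
from h import *
c=cap('scene'); np.savez('s2.npz',**c)
cv2.imwrite('pics/s2.png',cv2.resize(c['image'][130:330,200:460],None,fx=3,fy=3))
s=r.get_state();print(s['tcp_pos'],s['contact_force'])
E
```

```text
[ 0.61354073 -0.14664236  0.07070655] [0.18154372 0.65093091 0.63483759]
```

View pics/s2.png

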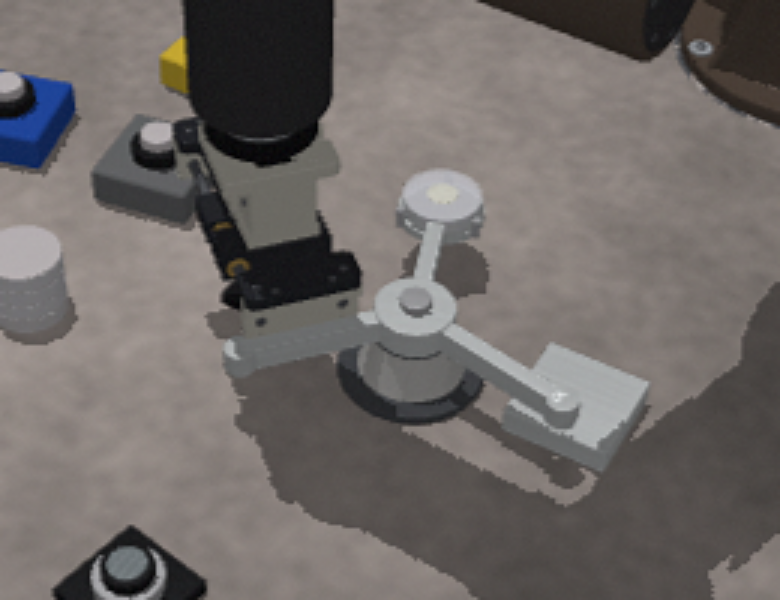

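The finger stands beside spoke_left with a gap and nothing has been touched. Now I'll push along an arc about the axis.

Request:
step_arm(increments=[{"tx": 6.2, "ty": 4.2, "tz": 0, "ax": 0, "ay": 0, "az": 4, "claw": -1}, {"tx": 5.9, "ty": 4.6, "tz": 0, "ax": 0, "ay": 0, "az": 4, "claw": -1}, {"tx": 5.6, "ty": 5, "tz": 0, "ax": 0, "ay": 0, "az": 4, "claw": -1}, {"tx": 5.2, "ty": 5.4, "tz": 0, "ax": 0, "ay": 0, "az": 4, "claw": -1}, {"tx": 4.9, "ty": 5.7, "tz": 0, "ax": 0, "ay": 0, "az": 4, "claw": -1}, {"tx": 4.5, "ty": 6, "tz": 0, "ax": 0, "ay": 0, "az": 4, "claw": -1}, {"tx": 4, "ty": 6.3, "tz": 0, "ax": 0, "ay": 0, "az": 4, "claw": -1}, {"tx": 3.6, "ty": 6.6, "tz": 0, "ax": 0, "ay": 0, "az": 4, "claw": -1}, {"tx": 3.1, "ty": 6.8, "tz": 0, "ax": 0, "ay": 0, "az": 4, "claw": -1}, {"tx": 2.6, "ty": 7, "tz": 0, "ax": 0, "ay": 0, "az": 4, "claw": -1}, {"tx": 2.1, "ty": 7.2, "tz": 0, "ax": 0, "ay": 0, "az": 4, "claw": -1}, {"tx": 0, "ty": 0, "tz": 0, "ax": 0, "ay": 0, "az": 0, "claw": -1}])

```text
time_s: 4.25
tcp_pos: [0.6624, -0.0815, 0.0723]
eef_rot: [180.0, -0.2, 10.1]
contact_force: [0.0, 0.6, 0.8]
gripper_width: 0.0008
```

```bash
cat > meas.py <<'E'
from h import *
s=r.get_state();t=s['tcp_pos'];hub=np.array([.5577,-.0557])
print('t',s['time_s'],'tcp',t.round(4),s['eef_rot'].round(1),'polar',np.hypot(*(t[:2]-hub)).round(4),np.degrees(np.arctan2(*(t[:2]-hub)[::-1])).round(1),s['contact_force'].round(1))
for nm in('scene','side'):
    c=cap(nm,nm+'_l.png'); np.savez(nm+'_l.npz',**c)
    P=cloud(c);z=P[...,2];d=np.hypot(P[...,0]-hub[0],P[...,1]-hub[1])
    # bar/holder: radius 40..165 mm, height 57..72 mm, per arm
    m=(c['depth']>0)&(d<.165)&(d>.04)&(z>.057)&(z<.072)
    n,l,st,ce=cv2.connectedComponentsWithStats(m.astype('uint8'))
    for i in range(1,n):
        if st[i,4]>40:
            q=P[l==i];dd=np.hypot(*(q[:,:2]-hub).T); w=q[(dd>.092)]
            print(nm,st[i,4],ce[i].round(),'ang',np.degrees(np.arctan2(*(q.mean(0)[:2]-hub)[::-1])).round(1),'rmax',dd.max().round(3))
E
python3 meas.py
```

```text
t 4.25 tcp [ 0.6624 -0.0815  0.0723] [180.   -0.2  10.1] polar 0.1078 -13.8 [0.  0.6 0.8]
scene 58 [328. 216.] ang -122.8 rmax 0.081
scene 368 [380. 239.] ang 118.1 rmax 0.142
scene 340 [303. 262.] ang -3.0 rmax 0.141
side 183 [274. 216.] ang 118.9 rmax 0.143
side 95 [316. 236.] ang -1.2 rmax 0.08
side 559 [271. 267.] ang -120.4 rmax 0.162
```

Request:
step_arm(increments=[{"tx": 1.6, "ty": 7.4, "tz": -1, "ax": 0, "ay": 0, "az": 4, "claw": -1}, {"tx": 1, "ty": 7.4, "tz": 0, "ax": 0, "ay": 0, "az": 4, "claw": -1}, {"tx": 0.5, "ty": 7.5, "tz": 0, "ax": 0, "ay": 0, "az": 4, "claw": -1}, {"tx": 0, "ty": 7.5, "tz": 0, "ax": 0, "ay": 0, "az": 4, "claw": -1}, {"tx": -0.3, "ty": 3.8, "tz": 0, "ax": 0, "ay": 0, "az": 2, "claw": -1}, {"tx": -0.4, "ty": 3.8, "tz": 0, "ax": 0, "ay": 0, "az": 2, "claw": -1}, {"tx": 0, "ty": 0, "tz": 0, "ax": 0, "ay": 0, "az": 0, "claw": -1}])

```text
time_s: 5.05
tcp_pos: [0.6637, -0.0447, 0.0699]
eef_rot: [-180.0, -0.0, 30.0]
contact_force: [-0.1, -0.9, 0.1]
gripper_width: 0.0007
```

```bash
python3 meas.py; python3 - <<'E'
import cv2
a=cv2.imread('pics/side_l.png')[200:330,220:380];b=cv2.imread('pics/scene_l.png')[150:280,250:410]
cv2.imwrite('pics/c1.png',cv2.resize(cv2.vconcat([a,b]),None,fx=2.3*2.0/2,fy=2.3*2.0/2) if 0 else cv2.resize(cv2.hconcat([a,b]),None,fx=2.5,fy=2.5,interpolation=2))
E
```

```text
t 5.05 tcp [ 0.6637 -0.0447  0.0699] [-180.   -0.   30.] polar 0.1065 5.9 [-0.1 -0.9  0.1]
scene 296 [382. 228.] ang 137.5 rmax 0.142
scene 313 [318. 270.] ang 15.9 rmax 0.141
side 217 [266. 222.] ang 138.4 rmax 0.142
side 181 [322. 231.] ang 11.5 rmax 0.124
side 550 [286. 271.] ang -101.2 rmax 0.163
```

View pics/c1.png

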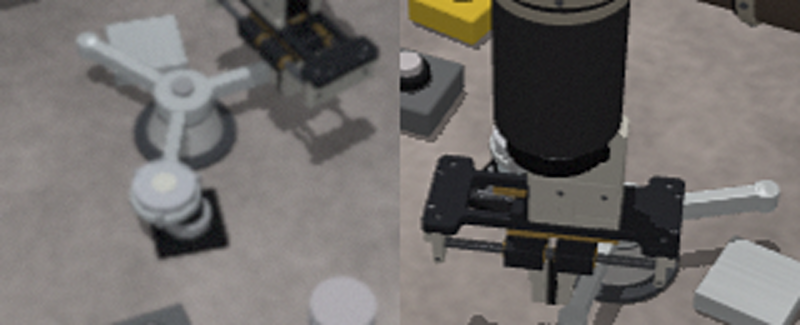

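Dish is not quite over the lens yet (left panel: dish at (168,190), lens at (190,215)). Getting precise angles of lens and wheel.

```bash
cat > fine.py <<'E'
from h import *
def cen(c,xy,rad,z0,z1):
    P=cloud(c);m=(c['depth']>0)&(np.hypot(P[...,0]-xy[0],P[...,1]-xy[1])<rad)&(P[...,2]>z0)&(P[...,2]<z1)
    k=cv2.minEnclosingCircle(P[m][:,:2].astype('f4')) if m.sum()>5 else None
    return P[m][:,:2].mean(0),m.sum(),k
A=lambda v:np.degrees(np.arctan2(v[1],v[0])).round(2)
out={}
for nm in('scene','side'):
    c=dict(np.load(nm+'0.npz')); L,n,k=cen(c,(.5505,-.1805),.026,.0315,.037); h,nh,kh=cen(c,(.5577,-.0557),.02,.0725,.078)
    h2=.5*(h+np.array(kh[0])); L2=np.array(k[0])
    print(nm,'lens',L.round(4),n,L2.round(4),round(k[1],4),'hub',h.round(4),np.round(kh[0],4),'ang',A(L-h),A(L2-kh[0]),'r',np.hypot(*(L-h)).round(4))
    d=dict(np.load(nm+'_l.npz'));P=cloud(d);rel=P[...,:2]-h;dd=np.hypot(rel[...,0],rel[...,1])
    for arm,a0,off in(('dish',-98,0),('right',140,-240),('left',20,-120)):
        da=(np.degrees(np.arctan2(rel[...,1],rel[...,0]))-a0+180)%360-180
        lo,hi=(.09,.165) if arm=='dish' else (.035,.117)
        m=(d['depth']>0)&(abs(da)<30)&(dd>lo)&(dd<hi)&(P[...,2]>.0625)&(P[...,2]<.071)
        if m.sum()<40: continue
        q=rel[m]; mc=q.mean(0); u=np.linalg.svd(q-mc)[2][0]; u=u*np.sign(u@mc)
        kk=cv2.minEnclosingCircle(q.astype('f4'))
        print('  ',arm,m.sum(),'wheel by centroid',A(mc)+off,'pca',A(u)+off,'circle',A(kk[0])+off,np.hypot(*kk[0]).round(4),round(kk[1],4))
E
python3 fine.py
```

```text
scene lens [ 0.5516 -0.1798] 114 [ 0.5508 -0.1804] 0.0188 hub [ 0.5578 -0.0552] [ 0.5574 -0.0567] ang -92.82 -93.06 r 0.1247
   right 149 wheel by centroid -101.56 pca -101.0 circle -103.03999999999999 0.0857 0.0314
   left 160 wheel by centroid -103.28 pca -112.73 circle -107.88 0.0802 0.0387
side lens [ 0.5528 -0.1798] 109 [ 0.5529 -0.1781] 0.0201 hub [ 0.558  -0.0553] [ 0.5584 -0.054 ] ang -92.36 -92.52 r 0.1246
   dish 405 wheel by centroid -101.48 pca -118.3 circle -101.6 0.1246 0.0373
   right 133 wheel by centroid -102.0 pca -101.87 circle -101.46000000000001 0.0761 0.0409
   left 120 wheel by centroid -105.51 pca -126.76 circle -113.55 0.0745 0.0429
```

Request:
step_arm(increments=[{"tx": -0.5, "ty": 3.9, "tz": 0, "ax": 0, "ay": 0, "az": 2, "claw": -1}, {"tx": -0.6, "ty": 3.9, "tz": 0, "ax": 0, "ay": 0, "az": 2, "claw": -1}, {"tx": -0.8, "ty": 3.9, "tz": 0, "ax": 0, "ay": 0, "az": 2, "claw": -1}, {"tx": -0.9, "ty": 3.8, "tz": 0, "ax": 0, "ay": 0, "az": 2, "claw": -1}, {"tx": 0, "ty": 0, "tz": 0, "ax": 0, "ay": 0, "az": 0, "claw": -1}, {"tx": 0, "ty": 0, "tz": 0, "ax": 0, "ay": 0, "az": 0, "claw": -1}])

```text
time_s: 5.75
tcp_pos: [0.6609, -0.029, 0.0695]
eef_rot: [-180.0, -0.0, 38.0]
contact_force: [0.7, -0.1, -0.2]
gripper_width: 0.0002
```

```bash
python3 meas.py; python3 fine.py
```

```text
t 5.75 tcp [ 0.6609 -0.029   0.0695] [-180.   -0.   38.] polar 0.1066 14.5 [ 0.7 -0.1 -0.2]
scene 314 [290. 208.] ang -88.3 rmax 0.162
scene 224 [384. 222.] ang 146.2 rmax 0.142
scene 288 [326. 273.] ang 23.9 rmax 0.142
side 219 [262. 225.] ang 147.0 rmax 0.142
side 180 [321. 227.] ang 20.5 rmax 0.127
side 546 [293. 271.] ang -92.7 rmax 0.162
scene lens [ 0.5516 -0.1798] 114 [ 0.5508 -0.1804] 0.0188 hub [ 0.5578 -0.0552] [ 0.5574 -0.0567] ang -92.82 -93.06 r 0.1247
   dish 271 wheel by centroid -88.94 pca -127.27 circle -91.8 0.1288 0.0351
   right 101 wheel by centroid -92.83000000000001 pca -90.58000000000001 circle -94.38 0.0943 0.0222
   left 111 wheel by centroid -95.37 pca -137.43 circle -98.99 0.0986 0.0233
side lens [ 0.5528 -0.1798] 109 [ 0.5529 -0.1781] 0.0201 hub [ 0.558  -0.0553] [ 0.5584 -0.054 ] ang -92.36 -92.52 r 0.1246
   dish 409 wheel by centroid -92.97 pca -77.95 circle -92.36 0.1244 0.0348
   right 132 wheel by centroid -93.30000000000001 pca -93.22999999999999 circle -94.56 0.0764 0.0405
   left 135 wheel by centroid -97.47 pca -117.07 circle -104.59 0.0754 0.0429
```

Request:
step_arm(increments=[{"tx": 1.5, "ty": -6, "tz": 0, "ax": 0, "ay": 0, "az": 0, "claw": -1}, {"tx": 1.5, "ty": -6, "tz": 0, "ax": 0, "ay": 0, "az": 0, "claw": -1}, {"tx": 0, "ty": 0, "tz": 30, "ax": 0, "ay": 0, "az": 0, "claw": -1}, {"tx": 0, "ty": 0, "tz": 40, "ax": 0, "ay": 0, "az": 0, "claw": -1}, {"tx": 0, "ty": 0, "tz": 30, "ax": 0, "ay": 0, "az": 0, "claw": -1}, {"tx": -22, "ty": -43, "tz": 0, "ax": 0, "ay": 0, "az": -6, "claw": -1}, {"tx": -22, "ty": -43, "tz": 0, "ax": 0, "ay": 0, "az": -6, "claw": -1}, {"tx": -22, "ty": -43, "tz": 0, "ax": 0, "ay": 0, "az": -6, "claw": -1}, {"tx": -22, "ty": -43, "tz": 0, "ax": 0, "ay": 0, "az": -6, "claw": -1}, {"tx": -22, "ty": -43, "tz": 0, "ax": 0, "ay": 0, "az": -6, "claw": -1}, {"tx": -22, "ty": -43, "tz": 0, "ax": 0, "ay": 0, "az": -6, "claw": -1}, {"tx": -18, "ty": -43, "tz": 0, "ax": 0, "ay": 0, "az": -2, "claw": -1}])

```text
time_s: 7.05
tcp_pos: [0.5123, -0.3446, 0.1699]
eef_rot: [180.0, -0.0, -0.3]
contact_force: [1.1, -0.8, 0.8]
gripper_width: 0.0005
```

```bash
python3 meas.py; python3 fine.py; python3 - <<'E'
from h import *
from fine import cen
for n in('scene','side'):
    c=dict(np.load(n+'0.npz')); print('shutter',cen(c,(.5135,-.342),.025,.0515,.057))
a=cv2.imread('pics/side_l.png')[200:380,200:380];b=cv2.imread('pics/scene_l.png')[130:310,230:410]
cv2.imwrite('pics/c2.png',cv2.resize(cv2.hconcat([a,b]),None,fx=2.2,fy=2.2,interpolation=2))
E
```

```text
t 7.05 tcp [ 0.5123 -0.3446  0.1699] [180.   -0.   -0.3] polar 0.2924 -98.9 [ 1.1 -0.8  0.8]
scene 629 [299. 210.] ang -92.0 rmax 0.161
scene 332 [377. 224.] ang 146.1 rmax 0.142
scene 319 [331. 267.] ang 27.5 rmax 0.143
side 230 [323. 224.] ang 26.7 rmax 0.143
side 236 [299. 272.] ang -86.5 rmax 0.153
scene lens [ 0.5516 -0.1798] 114 [ 0.5508 -0.1804] 0.0188 hub [ 0.5578 -0.0552] [ 0.5574 -0.0567] ang -92.82 -93.06 r 0.1247
   dish 428 wheel by centroid -92.52 pca -124.72 circle -92.98 0.1257 0.036
   right 192 wheel by centroid -92.93 pca -92.68 circle -93.68 0.0759 0.0411
   left 198 wheel by centroid -92.93 pca -92.98 circle -90.82 0.0759 0.0409
side lens [ 0.5528 -0.1798] 109 [ 0.5529 -0.1781] 0.0201 hub [ 0.558  -0.0553] [ 0.5584 -0.054 ] ang -92.36 -92.52 r 0.1246
   dish 193 wheel by centroid -86.63 pca -87.26 circle -90.11 0.122 0.032
   left 131 wheel by centroid -92.84 pca -92.73 circle -94.62 0.0761 0.0406
scene lens [ 0.5516 -0.1798] 114 [ 0.5508 -0.1804] 0.0188 hub [ 0.5578 -0.0552] [ 0.5574 -0.0567] ang -92.82 -93.06 r 0.1247
   dish 428 wheel by centroid -92.52 pca -124.72 circle -92.98 0.1257 0.036
   right 192 wheel by centroid -92.93 pca -92.68 circle -93.68 0.0759 0.0411
   left 198 wheel by centroid -92.93 pca -92.98 circle -90.82 0.0759 0.0409
side lens [ 0.5528 -0.1798] 109 [ 0.5529 -0.1781] 0.0201 hub [ 0.558  -0.0553] [ 0.5584 -0.054 ] ang -92.36 -92.52 r 0.1246
   dish 193 wheel by centroid -86.63 pca -87.26 circle -90.11 0.122 0.032
   left 131 wheel by centroid -92.84 pca -92.73 circle -94.62 0.0761 0.0406
shutter (array([ 0.51195063, -0.34216371]), np.int64(69), ((0.5106204748153687, -0.3417648375034332), 0.016230901703238487))
shutter (array([ 0.51213426, -0.34277791]), np.int64(99), ((0.5117737650871277, -0.3423444330692291), 0.015033461153507233))
```

View pics/c2.png

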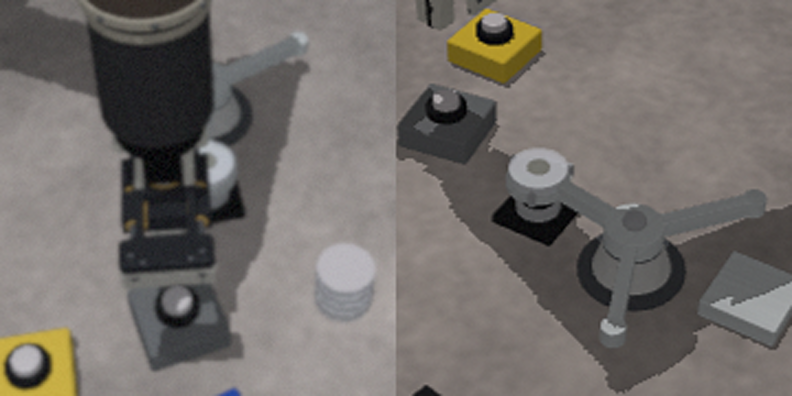

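Wheel at −92.9° against lens at −92.7°: the dish is over the lens (right panel (538,165)). The tool is above the grey button. Pressing.

Request:
step_arm(increments=[{"tx": 0, "ty": 2, "tz": -40, "ax": 0, "ay": 0, "az": 0, "claw": -1}, {"tx": 0, "ty": 0, "tz": -40, "ax": 0, "ay": 0, "az": 0, "claw": -1}, {"tx": 0, "ty": 0, "tz": -12, "ax": 0, "ay": 0, "az": 0, "claw": -1}, {"tx": 0, "ty": 0, "tz": -4, "ax": 0, "ay": 0, "az": 0, "claw": -1}, {"tx": 0, "ty": 0, "tz": -4, "ax": 0, "ay": 0, "az": 0, "claw": -1}, {"tx": 0, "ty": 0, "tz": -3, "ax": 0, "ay": 0, "az": 0, "claw": -1}, {"tx": 0, "ty": 0, "tz": 0, "ax": 0, "ay": 0, "az": 0, "claw": -1}, {"tx": 0, "ty": 0, "tz": 0, "ax": 0, "ay": 0, "az": 0, "claw": -1}])

```text
time_s: 7.95
tcp_pos: [0.5147, -0.3408, 0.0679]
eef_rot: [179.9, -0.1, -0.0]
contact_force: [-0.7, -1.2, 2.7]
gripper_width: 0.0003
```

Request:
step_arm(increments=[{"tx": 0, "ty": 0, "tz": -1, "ax": 0, "ay": 0, "az": 0, "claw": -1}, {"tx": 0, "ty": 0, "tz": -1, "ax": 0, "ay": 0, "az": 0, "claw": -1}, {"tx": 0, "ty": 0, "tz": 0, "ax": 0, "ay": 0, "az": 0, "claw": -1}, {"tx": 0, "ty": 0, "tz": 0, "ax": 0, "ay": 0, "az": 0, "claw": -1}])

```text
time_s: 8.35
tcp_pos: [0.5148, -0.3408, 0.067]
eef_rot: [179.9, -0.1, 0.0]
contact_force: [-4.0, 2.3, 17.0]
gripper_width: 0.0
```

```bash
python3 - <<'E'
from h import *
for i in range(4):
    c=optics.capture('side'); s=r.get_state(); print(s['tcp_pos'].round(4),s['contact_force'].round(1))
cv2.imwrite('pics/c3.png',cv2.resize(c['image'][290:390,230:350],None,fx=4,fy=4,interpolation=2))
E
```

```text
[ 0.5148 -0.3408  0.067 ] [-3.8  1.8 16.4]
[ 0.5148 -0.3408  0.067 ] [-4.7  1.9 16.5]
[ 0.5148 -0.3408  0.067 ] [-3.8  2.5 16.4]
[ 0.5148 -0.3408  0.067 ] [-4.6  2.7 17.6]
```

View pics/c3.png

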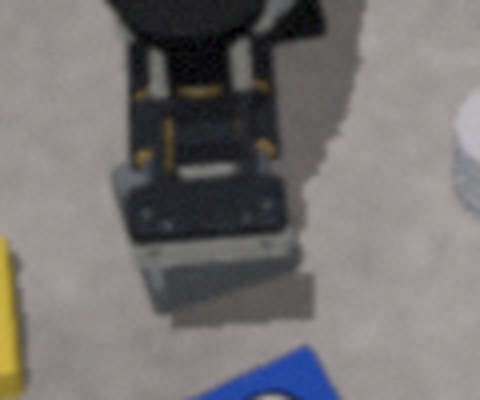

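The tip is on the grey box's button. The force is 17 N at tip height 48 mm, so the button has bottomed. Releasing and retreating.

Request:
step_arm(increments=[{"tx": 0, "ty": 0, "tz": 5, "ax": 0, "ay": 0, "az": 0, "claw": -1}, {"tx": 0, "ty": 0, "tz": 20, "ax": 0, "ay": 0, "az": 0, "claw": -1}, {"tx": 0, "ty": 0, "tz": 40, "ax": 0, "ay": 0, "az": 0, "claw": -1}, {"tx": 0, "ty": 0, "tz": 40, "ax": 0, "ay": 0, "az": 0, "claw": -1}, {"tx": 0, "ty": -40, "tz": 20, "ax": 0, "ay": 0, "az": 0, "claw": -1}, {"tx": 0, "ty": -40, "tz": 0, "ax": 0, "ay": 0, "az": 0, "claw": -1}, {"tx": 0, "ty": -40, "tz": 0, "ax": 0, "ay": 0, "az": 0, "claw": -1}, {"tx": 0, "ty": 0, "tz": 0, "ax": 0, "ay": 0, "az": 0, "claw": -1}, {"tx": 0, "ty": 0, "tz": 0, "ax": 0, "ay": 0, "az": 0, "claw": -1}])

```text
time_s: 9.45
tcp_pos: [0.5136, -0.461, 0.1888]
eef_rot: [-180.0, 0.0, -0.1]
contact_force: [0.4, 0.6, -0.3]
gripper_width: 0.0003
```

```bash
python3 meas.py; python3 fine.py; python3 - <<'E'
from h import *
from fine import cen
c=dict(np.load('scene_l.npz'));P=cloud(c)
m=(np.hypot(P[...,0]-.512,P[...,1]+.3424)<.012)&(c['depth']>0)&(P[...,2]<.07);print('button z',np.percentile(P[m][:,2],[10,50,90]))
E
```

```text
t 9.45 tcp [ 0.5136 -0.461   0.1888] [-1.8e+02  0.0e+00 -1.0e-01] polar 0.4077 -96.2 [ 0.4  0.6 -0.3]
scene 641 [299. 210.] ang -92.1 rmax 0.161
scene 332 [377. 224.] ang 146.0 rmax 0.142
scene 316 [331. 267.] ang 27.4 rmax 0.143
side 224 [323. 224.] ang 26.5 rmax 0.142
scene lens [ 0.5516 -0.1798] 114 [ 0.5508 -0.1804] 0.0188 hub [ 0.5578 -0.0552] [ 0.5574 -0.0567] ang -92.82 -93.06 r 0.1247
   dish 443 wheel by centroid -92.65 pca -123.06 circle -92.36 0.1254 0.0364
   right 198 wheel by centroid -92.99000000000001 pca -92.22 circle -92.93 0.0762 0.0408
   left 205 wheel by centroid -92.94 pca -92.61 circle -91.85 0.0757 0.041
side lens [ 0.5528 -0.1798] 109 [ 0.5529 -0.1781] 0.0201 hub [ 0.558  -0.0553] [ 0.5584 -0.054 ] ang -92.36 -92.52 r 0.1246
   left 126 wheel by centroid -92.99 pca -91.53 circle -95.31 0.0759 0.0414
scene lens [ 0.5516 -0.1798] 114 [ 0.5508 -0.1804] 0.0188 hub [ 0.5578 -0.0552] [ 0.5574 -0.0567] ang -92.82 -93.06 r 0.1247
   dish 443 wheel by centroid -92.65 pca -123.06 circle -92.36 0.1254 0.0364
   right 198 wheel by centroid -92.99000000000001 pca -92.22 circle -92.93 0.0762 0.0408
   left 205 wheel by centroid -92.94 pca -92.61 circle -91.85 0.0757 0.041
side lens [ 0.5528 -0.1798] 109 [ 0.5529 -0.1781] 0.0201 hub [ 0.558  -0.0553] [ 0.5584 -0.054 ] ang -92.36 -92.52 r 0.1246
   left 126 wheel by centroid -92.99 pca -91.53 circle -95.31 0.0759 0.0414
button z [0.05093297 0.05483872 0.05698244]
```

View pics/scene_l.png

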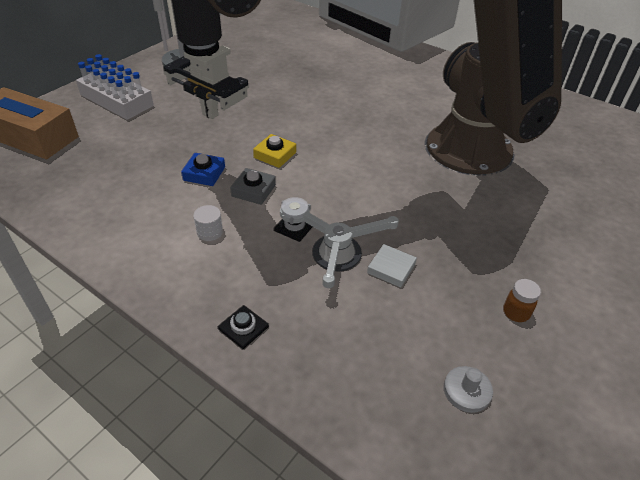

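The dish is over the lens at (294,212) and the button is back up. The jar, stack and weight are at their starting pixels, and the arm is clear.

```bash
python3 -c "
from plant import r
print(r.close_job())"
```

```text
the job is handed in; nothing more can be done
None
```

I turned the carousel about 61° anticlockwise by pushing on spoke_left with the shut gripper's fingertip, so the dish stands over the right-hand lens. I then pressed the grey shutter button to its stop, let it go, and handed the job in at about 9.5 s.

**Dish position:** the last checks put the dish arm at about −92.9° and the lens at −92.4° to −93.1°, which is an offset of about 1 mm or less. The readings were the same before and after the press. With the arm in the way, the side camera's dish readings were unreliable, and I left them out.

**Shutter:** while pressed, the fingertip stood at 48 mm with about 17 N on it, so the button was fully down. Afterwards its top measured about 55 mm, so it is back up.

**Other things:** the jar, the stack of dishes and the steel weight look unmoved in the last scene picture. The first move command was refused because every row needs all its keys, and it moved nothing. I viewed 9 pictures.

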